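# Vent and open the vacuum desiccator

## Robot

A 6-joint arm with a two-finger parallel gripper is mounted at the origin on the work surface. World frame = base frame: x ahead of the robot, y to its left, z up, the work surface at z = 0. Lengths are in m, angles in rad, forces in N, time in s.
With the tool pointing down it reaches from about 0.275 to 1 m from the base axis. Payload 8.4 kg.
Tool frame: the origin (TCP) lies on the centre line of the jaws, within the pads' length; the fingertips stand 17 mm ahead of it and the grasp point (between the pads) lies 2 mm behind it (bot.tcp_to_tips is the z of the fingertips in the tool frame, in m); z points along the fingers, y is the line along which they close (so a half turn about z gives the same grasp; the last joint's range is limited). The gripper opens to 85 mm and grips with 20 to 120 N. Pads are 22 mm wide; open, the fingers measure 114 mm over their backs; the gripper's body (76 mm by 85 mm) begins 54 mm behind the grasp point. The pads swing forward as they close: fully open they stand 13 mm farther back than shut.
Start: joints at [-1.224, 0.353, 1.633, -0, 1.155, -0.002], TCP at [0.214, -0.587, 0.248] pointing down, gripper open.
Joint ranges: [-2.63, 2.63], [-0.92, 2.1], [0.06, 2.66], [-1.3, 4.44], [0, 2.69], [-3.02, 3.02]. Speed limits (rad/s): [2.22, 2.22, 2.79, 3.14, 3.14, 3.14].

## Interface

Orientations are given as a unit quaternion [x, y, z, w].
In Python, from workcell import bot, hand, kinematics, get_obs, vision, hand_in gives the robot as it stands. The module is installed in compiled form; this text tells all that it offers. Calls block until the motion is done:
- bot.reach(position, orientation): joint-space move of the TCP to a pose.
- bot.servo_line(position, ori=None, velocity=0.15): straight line of the TCP; ori=None keeps the orientation; velocity is the mean speed in m/s.
- bot.goto_joints(angles): joint-space move.
- hand.move_gripper(opening, strength=None): finger opening in m; strength is the grip in N (None keeps the last); returns when the fingers have stopped.
- bot.dwell(seconds).
- kinematics.solve_ik(position, orientation): joint angles nearest the present ones, or None.
- get_obs(): the state.
- vision.read_camera(name): name is "side" or "top" or "wrist"; returns a dict with "frame" (384x512x3 uint8, red, green, blue), "intrinsics" (3x3 intrinsics, pixels), "view" (4x4, takes a point from world to camera coordinates). Camera axes: x right, y down, z forward; pixel columns grow to the right and rows downward; lengths in m; the calibration is good to about 2 mm. The wrist camera is an equidistant fisheye: a pixel r from the principal point sees the ray r / f radians off the axis. A picture is of the moment at which its call begins. There is no depth.
A pose or a line that the arm cannot do raises bot.IKError and nothing moves.
- hand_in(): hands the job in; it is judged then, once.
The state is a dict: "time_s": time; "joint_pos": joint angles; "joint_vel": joint speeds; "joint_efforts": joint torques, N m; "position": TCP position; "orientation": TCP orientation; "wrist_force": force on the tool from outside, world axes, zero at the start; "ft_torque": the same for the moment, N m; "gripper_width": finger opening in m; "grip_force": force on a finger pad.
Only numpy, scipy, OpenCV 4.12 (cv2) and the standard library are available. Lean on these libraries where they do the work, as an engineer would, in place of code of your own. Each camera call takes 0.05 s, during which the arm holds its last target. There are 200 camera calls.

## Task

Open the vacuum desiccator: first turn the red vent tap on its lid counter-clockwise to fully open, so that the vacuum is released. Then lift the lid off by its black grip, keep it level, and set it down gently, right way up, in the middle of the round green mat, with the tap left open. Do not disturb the bottle, the tube rack or the tip box.

Things in the scene. Friction and masses are not known exactly. Their poses are not given: they have to be found in the camera images.
- jar_rim (a point): Centre of the top of the rim of the fixed white desiccator jar, 110 mm above the bench; jar's axes, z up. Rim 200 mm across. A grey locating ring stands 20 mm above the rim, inside the lid: raise the lid straight up 25 mm before moving it sideways. The jar stands left or right of the robot's centre line, the mat on the other side.
- lid: Loose lid, 0.5 kg, 200 mm across: blue rim ring, clear low dome 48 mm high. Origin: centre of its flat underside, on the jar's rim at the start. z up; its -x side, roughly towards the robot, carries the vent tap. Vacuum holds it down (about 1 mm of play) until the tap is well past mid-turn (about 0.3 rad); keys keep it from turning on the jar.
- lid_grip (a point): Middle of the lid's black upright grip block, on the lid's axis 82 mm above its underside: block 50 mm along the lid's x, 26 mm wide along its y, from 48 mm (top of the dome) to 100 mm above the underside. Axes as the lid's. Pinch it across its 26 mm.
- tap_grip (a point): Middle of the red tap handle: a bar 64 mm long along this frame's x, 14 mm thick along y (pinch here), 36 mm high along z, 13 mm of it above this point. z is the turning axis, out of the lid, leaning 25 deg from vertical to the lid's -x side; the point is on it, 60 mm from the dome, 95 mm from the lid's axis, 94 mm above its underside. Under the bar: hub and boss, r 16 mm. Turns with the handle.
- tap (a joint): Vent tap angle in rad about tap_grip's z axis, counter-clockwise positive seen from outside the lid: -0.785 fully shut, 0 bar in line with the lid's axis, +0.785 fully open (stop). Starts shut, -0.785 to -0.5; stays where it is left (friction 0.06 N m).
- mat_top (a point): Centre of the top of the round green rubber mat, 260 mm across and 6 mm thick, fixed on the bench. z up.
- bottle: Bystander: white plastic bottle with a blue cap, 68 mm across, 160 mm tall; origin under its centre.
- rack: Bystander: white tube rack with capped tubes, 70 x 190 mm, 94 mm tall; origin under its centre.
- tipbox: Bystander: grey tip box with an orange top, 122 x 87 mm, 81 mm tall; origin under its centre.
Things that resemble listed ones, but are neither listed nor needed, are in the scene too. Leave any yellow look-alike of the lid alone.

How it is judged:
By the outcome, as a careful person would: the job done as asked, in the order asked, and still so for the second after the job is handed in, with the robot touching nothing.
It also fails if it takes over 64 s, if anything falls off the work surface, if the arm or the gripper's body presses on something with over 40 N, if the wrist force passes 120 N, or if a joint passes its speed limit or range.

## Working session

There is one attempt and no reset: what is moved stays moved. The work goes in short steps, each a Python script; the robot and the scene stay as the last script left them, time stands still between calls to the robot, and variables do not carry over. Pictures are saved under pics/ and viewed, at most 10 in all, crops included, and the job is handed in when it is done.

```bash
mkdir -p pics; python3 - <<'E'
from workcell import vision,get_obs
import cv2,numpy as np
for n in("top","side"):
    d=vision.read_camera(n); np.savez(f"{n}0.npz",**d); cv2.imwrite(f"pics/{n}0.png",cv2.resize(d["frame"][:,:,::-1],(800,600)))
    v=np.array(d["view"]);print(n,np.array(d["intrinsics"])[[0,1,0,1],[0,1,2,2]],(-v[:3,:3].T@v[:3,3]).round(3),v[:3,:3].round(2).tolist())
print(get_obs()["time_s"])
E
```

```text
top [374.99897248 374.99897248 251.12852766 193.93317667] [0.421 0.104 1.54 ] [[0.01, -1.0, -0.0], [-0.99, -0.01, -0.12], [0.12, 0.0, -0.99]]
side [466.172399   466.172399   252.81556725 180.68088766] [0.018 0.806 1.104] [[-0.81, -0.59, -0.0], [-0.43, 0.59, -0.68], [0.41, -0.55, -0.73]]
0.1
```

View pics/top0.png

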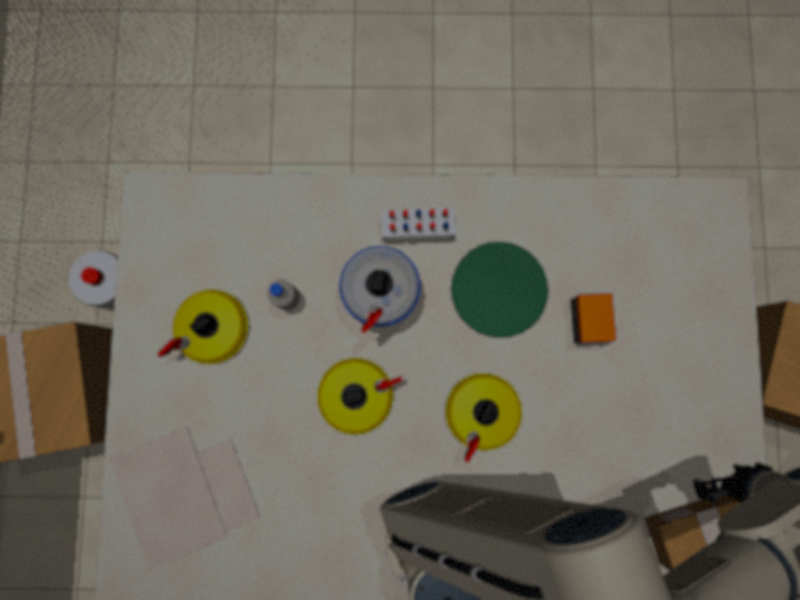

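View pics/side0.png

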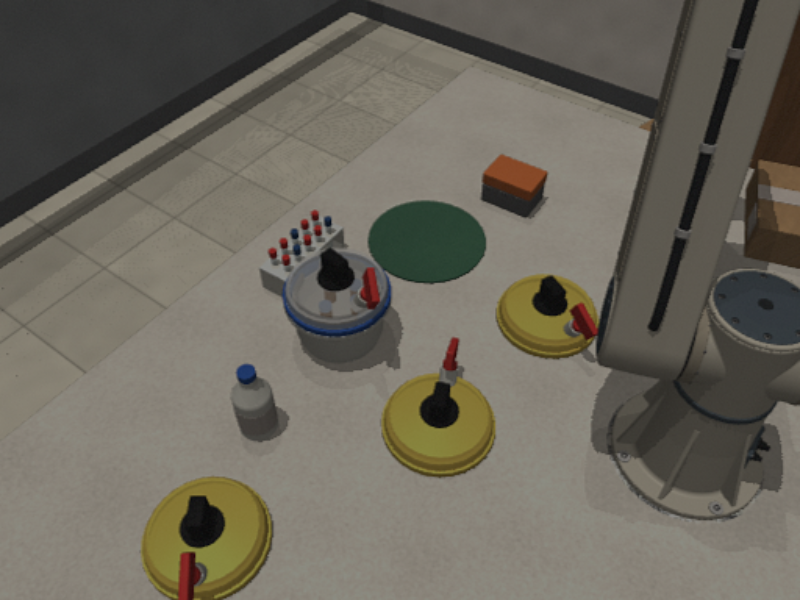

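The two pictures (800x600 scale) show these candidates for the lid:
- Clear dome with a blue ring on the white jar: top (380,285), side (336,300), red tap at top (372,320).
- Three yellow look-alikes: top (210,326), (355,396) and (485,411).

I choose the blue-ringed one. The mat is at top (500,289), and the nearby rack is at (418,225). Next I measure and take a close crop.

```bash
cat > H.py <<'E'
import numpy as np,cv2
def cam(d): 
    v=np.array(d["view"]);return np.array(d["intrinsics"]),v[:3,:3],-v[:3,:3].T@v[:3,3]
def ray(d,p):
    K,R,c=cam(d); r=R.T@np.linalg.solve(K,[p[0],p[1],1]); return c,r/np.linalg.norm(r)
def plane(d,p,z):
    c,r=ray(d,p); return c+r*(z-c[2])/r[2]
def tri(d1,p1,d2,p2):
    c1,r1=ray(d1,p1);c2,r2=ray(d2,p2)
    s=np.linalg.lstsq(np.c_[r1,-r2],c2-c1,rcond=None)[0]
    a,b=c1+s[0]*r1,c2+s[1]*r2; return (a+b)/2,np.linalg.norm(a-b)
def masks(d):
    f=np.asarray(d["frame"]).astype(int);r,g,b=f[...,0],f[...,1],f[...,2]
    return dict(red=(r>90)&(g<60)&(b<60)&(r>2*g),blue=(b>r*1.6)&(b>g*1.25)&(b>60),black=(f.max(2)<50),green=(g>r*1.5)&(g>b*1.15)&(g>40))
def blobs(m,amin=15):
    n,l,s,c=cv2.connectedComponentsWithStats(m.astype(np.uint8))
    return [(c[i].round(1).tolist(),int(s[i,4]),s[i,:4].tolist(),l==i) for i in range(1,n) if s[i,4]>=amin]
E
python3 - <<'E'
from H import *
for n,(x0,y0,x1,y1) in (("top",(205,145,365,235)),("side",(165,120,325,240))):
    d=dict(np.load(n+"0.npz")); M=masks(d)
    for k in M:
        m=np.zeros_like(M[k]);m[y0:y1,x0:x1]=M[k][y0:y1,x0:x1]
        for c,a,bb,l in blobs(m,20): print(n,k,c,a,bb)
    c=d["frame"][y0:y1,x0:x1,::-1]; c=cv2.resize(c,None,fx=5 if n=="top" else 5*160/160,fy=5,interpolation=cv2.INTER_CUBIC); cv2.imwrite(f"{n}c.png",c)
a,b=cv2.imread("topc.png"),cv2.imread("sidec.png")
s=lambda i:cv2.resize(i,(400,i.shape[0]*400//i.shape[1]))
a,b=cv2.imread("topc.png")[:,:400],cv2.imread("sidec.png")[:450,:400]
cv2.imwrite("pics/crop1.png",np.hstack([a,b]))
E
```

```text
top red [237.5, 204.5] 73 [232, 199, 12, 13]
top blue [257.8, 198.7] 69 [241, 180, 28, 29]
top black [242.4, 180.9] 201 [235, 173, 16, 16]
top green [319.3, 185.0] 2808 [290, 156, 60, 59]
side red [238.3, 181.8] 103 [235, 171, 8, 22]
side red [288.0, 225.7] 77 [284, 216, 9, 21]
side blue [246.6, 191.0] 48 [240, 177, 10, 26]
side blue [205.8, 205.0] 169 [181, 181, 58, 33]
side black [316.8, 125.8] 162 [309, 120, 16, 14]
side black [213.9, 173.6] 453 [203, 159, 24, 27]
side black [284.5, 177.8] 38 [266, 170, 38, 11]
side black [225.0, 209.8] 55 [200, 197, 48, 18]
side green [273.4, 154.6] 2772 [236, 129, 74, 52]
```

View pics/crop1.png

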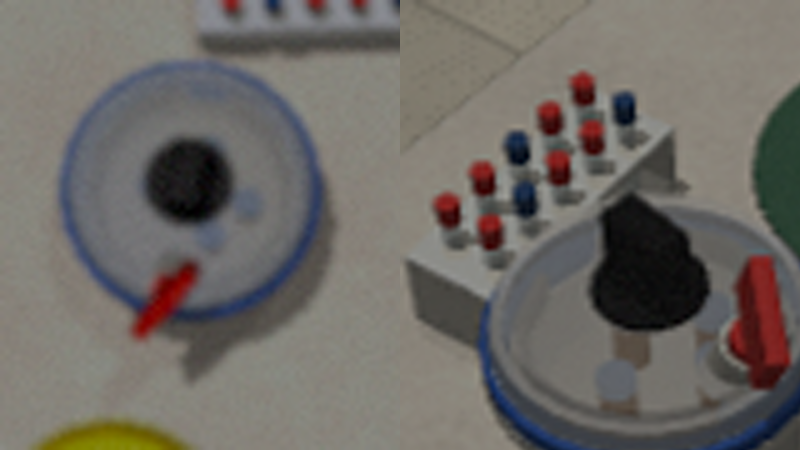

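The crop confirms the blue-ringed clear lid, with the ring centre at crop (191,190), i.e. top px about (243,183). The red bar runs from about (237,204) to lower left.

```bash
python3 - <<'E'
from H import *
t=dict(np.load("top0.npz"));s=dict(np.load("side0.npz"))
f=t["frame"].astype(int); m=(f[...,2]>f[...,0]*1.25+3)&(f[...,2]>f[...,1]*1.1); m[:, :210]=0;m[:,275]=0;m[:153]=0;m[212:]=0;m[:,272:]=0
p=np.argwhere(m)[:,::-1].astype(np.float32)
r=np.hypot(*(p-[243,183]).T); p=p[(r>22)&(r<30)]
e=cv2.fitEllipse(p);print(len(p),e); 
for z in(.11,.12): print("axis",plane(t,e[0],z))
x=plane(t,[e[0][0]+e[1][0]/2,e[0][1]],.115)-plane(t,e[0],.115);print("r",x)
M=masks(t);
g=max(blobs(M["green"]),key=lambda b:b[1]);eg=cv2.fitEllipse(cv2.findContours(g[3].astype(np.uint8),0,1)[0][0]);print("mat",eg,plane(t,eg[0],.006))
gs=max(blobs(masks(s)["green"]),key=lambda b:b[1]);es=cv2.fitEllipse(cv2.findContours(gs[3].astype(np.uint8),0,1)[0][0]);print("mat side",plane(s,es[0],.006))
print("tap tri",tri(t,(237.5,204.5),s,(238.3,181.8)))
print("grip top blob at z .17", plane(t,(242.4,180.9),.17), "rack near edge crop y45", plane(t,(245,154),.0))
E
```

```text
269 ((242.70985412597656, 182.6591339111328), (49.79220199584961, 50.12729263305664), 107.83181762695312)
axis [0.6396484  0.14232523 0.11      ]
axis [0.63811792 0.14205417 0.12      ]
r [ 0.00079982 -0.09566367  0.        ]
mat ((319.3016662597656, 184.99285888671875), (58.205753326416016, 59.569007873535156), 121.89703369140625) [ 0.64846205 -0.17140731  0.006     ]
mat side [ 0.6454863  -0.16105301  0.006     ]
tap tri (array([0.54508031, 0.15695256, 0.20910038]), np.float64(0.0012696365393530782))
grip top blob at z .17 [0.637032   0.14192046 0.17      ] rack near edge crop y45 [0.7780624  0.13710945 0.        ]
```

```bash
cat >> H.py <<'E'
from scipy.spatial.transform import Rotation as Rn
A=np.array([0.639,0.142,0.110]); 
T0=np.array([0.545,0.157,0.204])
def setup(axis,tap):
    d=(axis-tap)[:2]; yaw=np.arctan2(d[1],d[0]); L=Rn.from_euler('z',yaw)
    T=L*Rn.from_euler('y',-np.deg2rad(25))   # tap frame at q=0 
    return yaw,L,T
def tapori(T,q,half): # tool z=-tap z, tool y along bar y
    return T*Rn.from_euler('z',q+np.pi*half)*Rn.from_euler('x',np.pi)
E
python3 - <<'E'
from H import *
from workcell import kinematics,bot,vision,get_obs
yaw,L,T=setup(A,T0);print(yaw,T.as_matrix()[:,2])
z=T.as_matrix()[:,2]
for h in(0,1):
    for q in(-.75,0,.8):
        j=kinematics.solve_ik(T0+.0*z,tapori(T,q,h).as_quat());print(h,q,None if j is None else np.round(j,2))
E
```

```text
-0.15824032445087924 [-0.41733811  0.06659651  0.90630779]
0 -0.75 None
0 0 [ 0.41  0.17  2.07 -0.44  0.56  2.47]
0 0.8 [ 0.41  0.17  2.07 -0.44  0.56  1.67]
1 -0.75 [ 0.41  0.17  2.07 -0.44  0.56  0.08]
1 0 [ 0.41  0.17  2.07 -0.44  0.56 -0.67]
1 0.8 [ 0.41  0.17  2.07 -0.44  0.56 -1.47]
```

Half = 1 is well inside the joint ranges, so I go to the standoff and look with the wrist camera.

```bash
python3 - <<'E'
from H import *
from workcell import bot,hand,vision,get_obs
yaw,L,T=setup(A,T0);z=T.as_matrix()[:,2]
bot.reach(T0+.13*z,tapori(T,-.6,1).as_quat())
for n in("wrist","top"):
    d=vision.read_camera(n);np.savez(n+"1.npz",**d)
    if n=="wrist": cv2.imwrite("pics/wrist1.png",d["frame"][:,:,::-1])
    K,R,c=cam(d);print(n,K[0,0],K[:2,2],c,R[2])
o=get_obs();print(o["time_s"],o["position"],T0+.13*z,o["gripper_width"],o["wrist_force"])
E
```

```text
wrist 297.3186396354542 [253.94524789 192.96941445] [0.39459105 0.21934655 0.41146623] [ 0.57615121 -0.24796192 -0.77882262]
top 374.9989724783768 [251.12852766 193.93317667] [0.42077768 0.10356138 1.5400815 ] [ 0.12169692  0.00410214 -0.99255883]
3.0333 [0.49097247 0.16518847 0.3217508 ] [0.49074605 0.16565755 0.32182001] 0.08509728657070088 [0.09543    0.41065576 0.25127846]
```

View pics/wrist1.png

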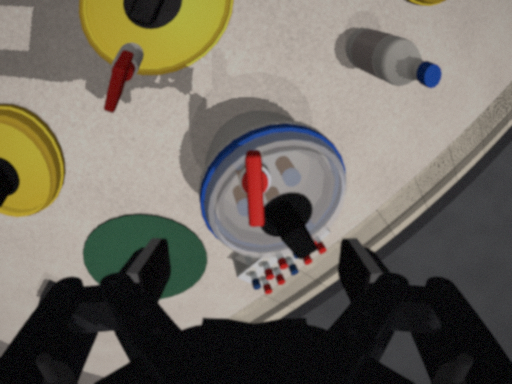

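The wrist view shows the red bar upright at (255,189) between the open fingers, and the blue ring centred near (272,187). I refine the bar's centre and direction by casting its pixels onto the bar's top plane.

```bash
cat >> H.py <<'E'
def fray(d,p):
    K,R,c=cam(d);v=np.array([(p[0]-K[0,2])/K[0,0],(p[1]-K[1,2])/K[1,1]]);th=np.hypot(*v)
    return c,R.T@np.r_[v/th*np.sin(th) if th else v,np.cos(th)]
def fplane(d,p,P,n):
    c,r=fray(d,p);return c+r*((P-c)@n)/(r@n)
E
python3 - <<'E'
from H import *
yaw,L,T=setup(A,T0);z=T.as_matrix()[:,2]
d=dict(np.load("wrist1.npz"));f=d["frame"].astype(int)
b=min(blobs((f[...,0]>120)&(f[...,1]<70)&(f[...,2]<70),80),key=lambda b:abs(b[0][0]-255)+abs(b[0][1]-189));print(b[:3])
cn=cv2.findContours(b[3].astype(np.uint8),0,1)[0][0][:,0]
P=T0+.013*z
loc=np.array([T.inv().apply(fplane(d,p,P,z)-P) for p in cn])[:,:2]
(cx,cy),(w,h),a=cv2.minAreaRect((loc*1000).astype(np.float32));print("local mm",cx,cy,w,h,a)
C=T0+T.apply([cx/1e3,cy/1e3,0]);print("tap centre",C)
V=np.cov(loc.T);ev,E=np.linalg.eigh(V);v=E[:,1];print("q",np.arctan(v[1]/v[0]))
# ring
m=(f[...,2]>f[...,0]*1.5)&(f[...,2]>f[...,1]*1.3)&(f[...,2]>60)
g=max(blobs(m,30),key=lambda b:b[1]);print(g[:3])
cz=np.array([0,0,1.])
for zz in(.112,.12):
    q=np.array([fplane(d,p[::-1],np.array([0,0,zz]),cz)[:2] for p in np.argwhere(g[3])])
    s=np.linalg.lstsq(np.c_[2*q,np.ones(len(q))],(q**2).sum(1),rcond=None)[0];print("axis",s[:2],np.sqrt(s[2]+s[:2]@s[:2]))
# mat: backproject contours from both overhead cameras
for n in("top","side"):
    d=dict(np.load(n+"0.npz"));g=max(blobs(masks(d)["green"]),key=lambda b:b[1])
    q=np.array([plane(d,p,.006)[:2] for p in cv2.findContours(g[3].astype(np.uint8),0,1)[0][0][:,0]])
    s=cv2.minEnclosingCircle(q.astype(np.float32));l=np.linalg.lstsq(np.c_[2*q,np.ones(len(q))],(q**2).sum(1),rcond=None)[0];print("mat",n,s,l[:2],np.sqrt(l[2]+l[:2]@l[:2]))
E
```

```text
([255.2, 189.9], 1107, [246, 156, 21, 71])
local mm 0.6831188201904297 1.5841026306152344 16.294696807861328 61.89045333862305 58.073368072509766
tap centre [0.545861   0.15846675 0.2042887 ]
q -0.5587686702910765
([254.0, 152.1], 1545, [200, 124, 144, 108])
axis [0.64312122 0.14032665] 0.09790271300204693
axis [0.63648193 0.1424376 ] 0.09528732058077413
mat top ((0.6494370698928833, -0.17151840031147003), 0.1246958002448082) [ 0.64963776 -0.17136842] 0.12221911097283567
mat side ((0.6494361758232117, -0.1663137525320053), 0.12714391946792603) [ 0.64941259 -0.16635161] 0.12414848111312918
```

Tap centre ≈ (0.546,0.158,0.204), bar measured 62×16 mm (64×14 given), q ≈ -0.56 and in the stated range. Axis ≈ (0.640,0.1415), mat ≈ (0.6495,-0.169). Everything agrees to about 2 mm. Next I grasp the tap and turn it with joint 6.

```bash
cat >> H.py <<'E'
A=np.array([0.640,0.1415,0.110]);C=np.array([0.5457,0.1577,0.204]);MAT=np.array([0.6495,-0.169,0.006])
E
python3 - <<'E'
from H import *
from workcell import bot,hand,vision,get_obs
def st(s):
    o=get_obs();print(s,round(o["time_s"],2),np.round(o["position"],4),"w",round(o["gripper_width"],4),"g",round(o["grip_force"],1),"F",np.round(o["wrist_force"],1),"M",np.round(o["ft_torque"],2),"j6",round(o["joint_pos"][5],3));return o
yaw,L,T=setup(A,C);z=T.as_matrix()[:,2];print(yaw)
o=tapori(T,-.56+.0,1).as_quat()
hand.move_gripper(.05,40)
bot.reach(C+.06*z,o)
bot.servo_line(C+.001*z,o,.08);st("at")
hand.move_gripper(0.0,40);s=st("closed")
q=-.56;j=list(s["joint_pos"])
if abs(s["gripper_width"]-.014)<.004 and np.linalg.norm(s["wrist_force"])<60:
    while q<.80:
        dq=min(.25,.80-q);q+=dq;j[5]-=dq;bot.goto_joints(j);s=st("q%.2f"%q)
        if np.linalg.norm(s["wrist_force"])>70 or abs(s["ft_torque"]).max()>8:print("stop");break
E
```

```text
-0.17013145404606925
at 4.75 [0.5454 0.1578 0.2052] w 0.0503 g 0.0 F [-0.2  0.3 -0.5] M [ 0.04  0.21 -0.01] j6 -0.092
closed 5.16 [0.5453 0.1579 0.2054] w 0.0137 g 41.3 F [-3.3  0.   4.2] M [0.02 0.37 0.03] j6 -0.092
q-0.31 5.51 [0.5454 0.158  0.2054] w 0.0137 g 40.8 F [-1.5  1.   0.6] M [0.14 0.23 0.1 ] j6 -0.338
q-0.06 5.86 [0.5455 0.1582 0.2055] w 0.0137 g 40.8 F [-1.1  1.7  0.6] M [0.46 0.17 0.24] j6 -0.585
q0.19 6.21 [0.5455 0.1582 0.2055] w 0.0133 g 40.8 F [-0.9  3.5  1.1] M [0.51 0.18 0.33] j6 -0.835
q0.44 6.56 [0.5455 0.1581 0.2054] w 0.0134 g 40.8 F [0.3 2.  0. ] M [0.55 0.12 0.3 ] j6 -1.084
q0.69 6.91 [0.5454 0.158  0.2054] w 0.0132 g 40.8 F [-0.8  2.5  0.7] M [0.6  0.13 0.28] j6 -1.334
q0.80 7.16 [0.5454 0.1578 0.2054] w 0.0137 g 40.6 F [0.3 0.3 0.3] M [0.46 0.03 0.27] j6 -1.445
```

No stop felt yet, so I nudge on in small steps until the moment rises.

```bash
python3 - <<'E'
from H import *
from workcell import bot,hand,vision,get_obs
yaw,L,T=setup(A,C);z=T.as_matrix()[:,2]
s=get_obs();j=list(s["joint_pos"]);j0=j[5];M0=np.array(s["ft_torque"])
for k in range(8):
    j[5]-=.025;bot.goto_joints(j);bot.dwell(.1);s=get_obs();m=(np.array(s["ft_torque"])-M0)@z
    print(round(j[5]-j0,3),round(s["joint_pos"][5]-j0,3),"Mz",round(m,3),np.round(s["ft_torque"],2),round(s["gripper_width"],4),round(s["joint_efforts"][5],2))
    if abs(m)>.35:break
# release, back off
hand.move_gripper(.05,40);p=np.array(s["position"])
bot.servo_line(p+.07*z,None,.15)
d=vision.read_camera("wrist");np.savez("wrist2.npz",**d);f=d["frame"].astype(int)
cv2.imwrite("pics/wrist2.png",d["frame"][:,:,::-1])
P=C+.013*z;K=cam(d)[0]
for b in blobs((f[...,0]>120)&(f[...,1]<70)&(f[...,2]<70),400):
    cn=cv2.findContours(b[3].astype(np.uint8),0,1)[0][0][:,0]
    loc=np.array([T.inv().apply(fplane(d,p,P,z)-P) for p in cn])[:,:2]
    ev,E=np.linalg.eigh(np.cov(loc.T));v=E[:,1];print(b[:3],"q",np.arctan(v[1]/v[0]),cv2.minAreaRect((loc*1000).astype(np.float32)))
o=get_obs();print(o["time_s"],o["position"])
E
```

```text
-0.025 -0.023 Mz -0.51 [ 0.28 -0.27 -0.35] 0.0135 -0.37
([253.1, 211.9], 1719, [239, 170, 26, 88]) q 0.808306006340629 ((0.7911186218261719, -3.145101547241211), (61.13569641113281, 15.988385200500488), 45.68783187866211)
8.6167 [0.51612208 0.16243961 0.2680334 ]
```

View pics/wrist2.png

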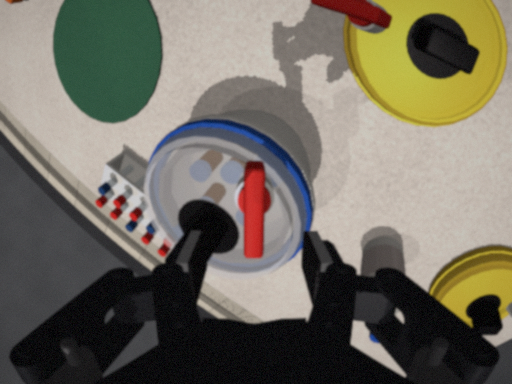

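The handle reached the stop: the moment jumped, and the wrist view shows the red bar at (253,212), q ≈ 0.80. The lid's grip is black at (210,225). Next I pinch the grip and lift straight up.

```bash
cat >> H.py <<'E'
def st(s):
    from workcell import get_obs
    o=get_obs();print(s,round(o["time_s"],2),np.round(o["position"],4),"w",round(o["gripper_width"],4),"g",round(o["grip_force"],1),"F",np.round(o["wrist_force"],1),"M",np.round(o["ft_torque"],2));return o
E
python3 - <<'E'
from H import *
from workcell import bot,hand,vision,get_obs,kinematics
yaw,L,T=setup(A,C);z=T.as_matrix()[:,2]
p=np.array(get_obs()["position"]);bot.servo_line(p+.06*z,None,.2)
G=A+[0,0,.080]
best=None
for h in(0,1):
    o=(L*Rn.from_euler('z',np.pi*h)*Rn.from_euler('x',np.pi)).as_quat()
    j=kinematics.solve_ik(G+[0,0,.1],o);j2=kinematics.solve_ik(MAT+[0,0,.08],o)
    print(h,j and np.round(j,2),j2 and np.round(j2,2))
    if j and j2 and (best is None or abs(j[5])+abs(j2[5])<best[0]):best=(abs(j[5])+abs(j2[5]),o)
o=best[1];np.save("o.npy",o)
hand.move_gripper(.06,80)
bot.reach(G+[0,0,.1],o)
bot.servo_line(G,o,.12);st("at")
hand.move_gripper(0,80);s=st("closed")
d=vision.read_camera("wrist");np.savez("wrist3.npz",**d)
if abs(s["gripper_width"]-.026)<.004:
    p=np.array(s["position"])
    for dz in(.006,.03):
        bot.servo_line(p+[0,0,dz],None,.03);st("up%.3f"%dz)
E
```

```text
Traceback (most recent call last):
ValueError: The truth value of an array with more than one element is ambiguous. Use a.any() or a.all()
```

```bash
python3 - <<'E'
from H import *
from workcell import bot,hand,vision,get_obs,kinematics
yaw,L,T=setup(A,C)
G=A+[0,0,.080]
best=None
for h in(0,1):
    o=(L*Rn.from_euler('z',np.pi*h)*Rn.from_euler('x',np.pi)).as_quat()
    j=kinematics.solve_ik(G+[0,0,.1],o);j2=kinematics.solve_ik(MAT+[0,0,.08],o)
    if j is None or j2 is None: continue
    c=max(abs(j[5]),abs(j2[5]));print(h,np.round(j,2),np.round(j2,2))
    if best is None or c<best[0]:best=(c,o)
o=best[1];np.save("o.npy",o)
hand.move_gripper(.06,80)
bot.reach(G+[0,0,.1],o)
bot.servo_line(G,o,.12);st("at")
hand.move_gripper(0,80);s=st("closed")
if abs(s["gripper_width"]-.026)<.004:
    p=np.array(s["position"])
    for dz in(.006,.03):
        bot.servo_line(p+[0,0,dz],None,.03);s=st("up%.3f"%dz)
        if np.linalg.norm(s["wrist_force"])>25:print("stop");break
E
```

```text
0 [ 0.22  0.37  1.52 -0.    1.26  1.96] [-0.26  0.6   1.64 -0.    0.9   1.48]
1 [ 0.22  0.37  1.52  0.    1.26 -1.19] [-0.26  0.6   1.64  0.    0.9  -1.66]
at 10.98 [0.6405 0.1417 0.191 ] w 0.0598 g 0.0 F [-0.3  0.1  0.8] M [-0.01  0.02 -0.05]
closed 11.39 [0.6406 0.1417 0.191 ] w 0.0248 g 80.1 F [-0.7  0.8  5.6] M [ 0.19  0.17 -0.  ]
up0.006 11.78 [0.6403 0.1416 0.1967] w 0.025 g 78.6 F [-0.5  0.  -5.2] M [ 0.01 -0.05  0.04]
up0.030 12.72 [0.6404 0.1417 0.2208] w 0.0253 g 78.6 F [ 0.5  0.4 -4.8] M [-0.04 -0.05  0.04]
```

The lid is up: 4.9 N, which matches 0.5 kg. I carry it level to above the mat and look before lowering.

```bash
python3 - <<'E'
from H import *
from workcell import bot,hand,vision,get_obs
p=np.array(get_obs()["position"]);
bot.servo_line(p+[0,0,.06],None,.12)
t=np.r_[(MAT-A)[:2]+p[:2],p[2]+.06]
bot.servo_line(t,None,.15);st("over")
bot.servo_line(t-[0,0,.09],None,.1);st("low")
ims=[]
for n in("side","top"):
    d=vision.read_camera(n);np.savez(n+"4.npz",**d);ims.append(d["frame"][:,:,::-1])
cv2.imwrite("pics/over.png",np.hstack([cv2.resize(ims[0][80:280,200:400],(400,400),interpolation=2),cv2.resize(ims[1][100:300,220:420],(400,400),interpolation=2)]))
E
```

```text
over 15.6 [ 0.65   -0.1681  0.2808] w 0.0251 g 78.7 F [ 0.8 -0.5 -5.3] M [-0.01 -0.01 -0.02]
low 16.65 [ 0.6505 -0.1689  0.1916] w 0.0249 g 78.7 F [-0.4 -0.9 -5.1] M [-0.02 -0.07  0.04]
```

View pics/over.png

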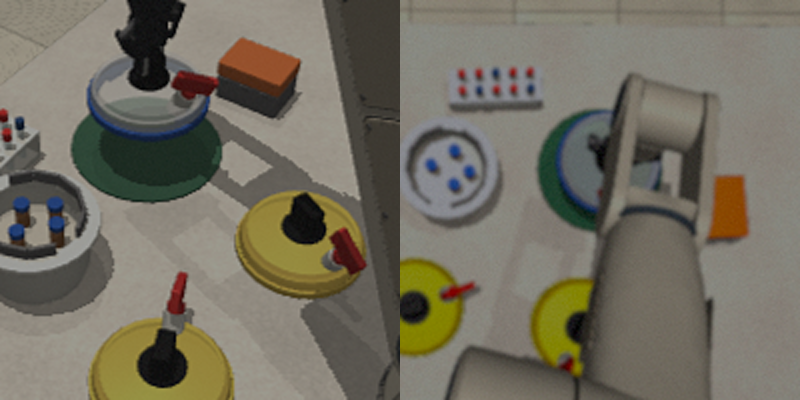

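The lid hangs level over the mat in the side crop (150,95), with the tap still open. In the top crop the jar at (448,168) stands open and the bystanders are unmoved. Contact should come at TCP z ≈ 0.087, so I lower slowly with a force check.

```bash
python3 - <<'E'
from H import *
from workcell import bot,hand,vision,get_obs
p=np.array([.6501,-.169,.095])
bot.servo_line(p,None,.08);s=st("near")
for k in range(14):
    p[2]-=.001;bot.servo_line(p,None,.015);s=get_obs()
    if s["wrist_force"][2]>-1.5:break
st("touch")
hand.move_gripper(.06);bot.dwell(.3);st("open")
q=np.array(get_obs()["position"]);bot.servo_line(q+[0,0,.12],None,.12)
bot.goto_joints([-1.0]+list(get_obs()["joint_pos"])[1:]);st("away")
ims=[]
for n in("side","top"):
    d=vision.read_camera(n);np.savez(n+"5.npz",**d);ims.append(d["frame"][:,:,::-1])
cv2.imwrite("pics/end.png",np.hstack([cv2.resize(ims[0][80:280,200:400],(400,400),interpolation=2),cv2.resize(ims[1][100:300,220:420],(400,400),interpolation=2)]))
E
```

```text
near 18.1 [ 0.6505 -0.1691  0.0957] w 0.0252 g 78.7 F [-0.4 -0.  -4.9] M [ 0.02 -0.07  0.04]
touch 20.35 [ 0.6503 -0.1691  0.087 ] w 0.0251 g 80.2 F [-3.3  0.5  5.7] M [ 0.25  0.42 -0.  ]
open 21.08 [ 0.6501 -0.169   0.086 ] w 0.0598 g 0.0 F [-0.2  0.2 -0.6] M [-0.02 -0.03 -0.04]
away 24.01 [ 0.3649 -0.5634  0.205 ] w 0.0599 g 0.0 F [ 0.5 -0.1  0.5] M [0.01 0.01 0.  ]
```

View pics/end.png

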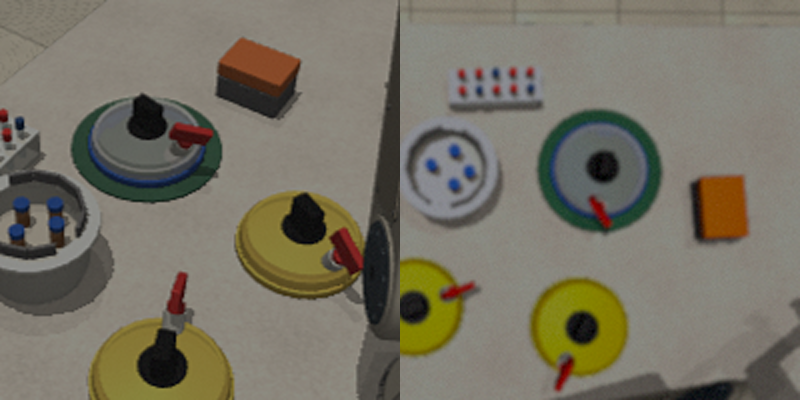

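The lid sits flat and centred on the mat: in the top crop the ring is at about (601,170) and the mat at about (600,170). The tap is open, and the rack and tip box have not moved.

```bash
python3 -c "
from workcell import hand_in
print(hand_in())"
```

```text
the job is handed in; nothing more can be done
None
```

The job is handed in: I opened the vent tap to its stop, then lifted the lid level and set it right way up in the middle of the green mat with the tap still open; the rack and tip box had not moved in the last pictures, the bottle was outside those crops but the arm never went near it, and it took about 24 s.

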